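# Throw the tub stand's toggle clamp with its extension bar

### The arm

A 6-joint arm with a two-finger parallel gripper is mounted at the origin on a cart in front of the work surface, level with it; the furniture and walls round the work are solid. World frame = base frame: x ahead of the robot, y to its left, z up, the work surface at z = 0. Lengths are in mm, angles in degrees, forces in N, time in s.
With the tool pointing down it reaches from about 350 to 850 mm from the base axis. Payload 8.1 kg.
Tool frame: the origin (TCP) lies between the finger pads; the fingertips stand 22 mm ahead of it and the grasp point (between the pads) lies 3 mm ahead of it; z points along the fingers, y is the line along which they close (so a half turn about z gives the same grasp; the last joint's range is limited). The gripper opens to 85 mm and grips with 20 to 120 N. Pads are 22 mm wide; open, the fingers measure 114 mm over their backs; the gripper's body (76 mm by 85 mm) begins 54 mm behind the grasp point. The pads swing forward as they close: fully open they stand 13 mm farther back than shut.
Start: joints at [-4.893, 7.471, 85.268, -0, 87.261, -4.893], TCP at [600.005, 0.022, 253.292] pointing down, gripper open.
Joint ranges: [-169.43, 169.43], [-51.17, 129.36], [1.28, 143.12], [-76.62, 256.62], [0, 156.53], [-152.29, 152.29]. Speed limits (degrees/s): [136.94, 136.94, 159.86, 180, 180, 180].

### API

Orientations are given as [roll, pitch, yaw] about the fixed x, y, z axes, in that order (R = Rz(yaw) Ry(pitch) Rx(roll)).
In Python, from bench import sense, snapshot, calibration, hand_in gives the robot as it stands.
- The arm moves only by the shell command python3 -m crank 'ROWS' [FORCE]. ROWS is JSON, a list of rows, each a list of 5 numbers: the shift along the tool's x, y, z in cm, then the turn about the tool's z in rad, then the finger opening in cm, from 0 to 8.54. A call has 1 to 20 rows; each row is the pose to reach, as a shift and turn from the pose commanded when the call began, along the tool's axes at that moment; what a row does not reach only later rows make up. A row lasts 1/10 s, in which the tool goes at most 50 mm and 8.59 degrees, less where a joint would pass 70% of its speed; a pose out of reach is approached as far as the arm can. A call with a gripper value outside its range is refused whole. The fingers move at their own pace and stop on an object; FORCE is the grip in N (left out, the last holds). Time passes only in rows, so rows that repeat a pose let the fingers close. It gives the time, the measured TCP pose, the force, the opening and the grip force at its end, in the units of the state.
- sense(): the state, without advancing time (a new reading comes with each control period).
- snapshot(name): name is "scene" or "side" or "wrist"; returns (picture, depth): 400x640x3 uint8, red, green, blue; 400x640 float32, mm along the optical axis (not along the pixel's ray), 0 where there is no reading.
- calibration(name): a dict with "fovy" (degrees; the focal length in pixels is half the picture's height over the tangent of half this angle, whatever the lens; pixels are square), "cx", "cy" (the principal point, pixels), "rvec" (rotation vector, rad) and "tvec" (3), from world to camera coordinates, as OpenCV has them; the wrist camera has in their place "tool_from_camera" (4x4, takes a point from camera to tool coordinates, whose origin is the TCP and whose axes are the flange's). Camera axes: x right, y down, z forward; pixel columns grow to the right and rows downward; lengths in mm; the calibration is good to about 2 mm. A picture is of the moment at which its call begins: read the wrist's pose just before it. calibration takes no time and is no camera call.
- hand_in(): hands the job in; it is judged then, once.
The state is a dict: "time": time; "joint_pos": joint angles; "qd": joint speeds; "joint_efforts": joint torques, N m; "tool_pos": TCP position; "tcp_rot": TCP orientation; "ft_force": force on the tool from outside, world axes, zero at the start; "wrist_torque": the same for the moment, N m; "finger_gap": finger opening in mm; "grip_force": force on a finger pad.
Only numpy, scipy, OpenCV 4.12 (cv2) and the standard library are available. Lean on these libraries where they do the work, as an engineer would, in place of code of your own. Each camera call takes 0.05 s, during which the arm holds its last target. There are 200 camera calls.

### The job

Clamp the sauce tub in its stand: slip the loose extension bar all the way onto the stub of the red clamp lever, throw the lever with the bar past its dead point and press it firmly home against the brass stop screw, without forcing the screw. Then pull the bar off and lay it (do not drop it) flat on the worktop clear of the stand; do not push the lever with the fingers and leave the other things where they are.

Things in the scene. Friction and masses are not known exactly. Their poses are not given: they have to be found in the camera images.
- clamp_stand: Aluminium plate (285 x 130 x 10 mm) fixed to the worktop; carries the clamp and a full white food tub (173 mm wide, top at z = 0.15, does not move). Origin on the lever's vertical pivot axis, at worktop height; x points from the pivot to the tub (its centre at x = 0.150), z up. The -x side, towards the robot, is clear.
- lever (a joint): Red clamp lever about its vertical pivot, rad; grows counter-clockwise from above. 0 = open: stub points 0.65 rad clockwise from the stand's -x axis (to the robot's left). Sprung: resists with up to 1.3 N m near 0.5, nothing at the dead point, about 1.0, then snaps on with up to 0.8 N m. Friction 0.25 N m besides; stays when left open. Ends at the stop screw, at 1.1 to 1.35, set anew each time.
- stub_root (a point): Centre of the stub's collar face, 35 mm from the pivot axis, 60 mm up. The stub is a level round steel pin, 14 mm thick, 50 mm long, running from here along this point's -x axis (away from the pivot), tapered to 5 mm over its last 12 mm; collar 27 mm in diameter. Axes turn with the lever: x points at the pivot, z up.
- stub_tip (a point): Tip of the stub, 50 mm out from stub_root, 85 mm from the pivot axis, same height.
- ear_face (a point): Point on the leading face of the lever's red ear, 55 mm from the pivot, half-way up; the ear stands about 50 degrees ahead of the stub in its swing, and this face meets the stop screw.
- stop_tip (a point): Tip of the brass stop screw (11 mm thick) on its aluminium post; the ear is home when ear_face and stop_tip meet (within 3 mm). Press it home with 12 to 18 N at the bar's grip, along the swing, for about half a second; over about 25 N forces the screw.
- stop_screw: The stop screw itself, on the stand; its origin lies under stop_tip at worktop height.
- bar_grip (a point): Centre of the loose bar's grip, half-way up (14 mm above the worktop as it lies). Straight square steel tube 180 mm long, 0.2 to 0.33 kg, 24 mm outside, 18 mm clear inside, open 173 mm deep; black rubber grip 28 x 28 mm from 58 mm behind this point to 42 mm ahead; yellow 28 x 28 mm band at the mouth. x points along the bar to the mouth, z up; mass centre about 20 mm ahead.
- bar_mouth (a point): Centre of the bar's open mouth, 120 mm ahead of bar_grip along the bar's x axis. On the stub the bar has 2 mm of play all round. Held rigidly in line with the lever it bears on the stub's outer end only (about 17 N at the grip to throw it); turned some 0.05 rad ahead of the lever it bears on both ends and needs about 10 N and hardly any wrist moment.
- bar: The extension bar; origin at its middle on the underside, x to the mouth.
- ale_bottle_1: Brown ale bottle, 61 mm wide, 230 mm tall, at the left; a bystander, leave it; origin under its centre.
- ale_bottle_2: Brown ale bottle, 61 mm wide, 230 mm tall, at the right; a bystander, leave it; origin under its centre.
- tablet: Flat black tablet, 250 x 177 x 13 mm, at the left; a bystander, leave it; origin under its centre.
- sachet_2: Sachet, 56 x 34 x 16 mm, back left; a bystander, leave it; origin under its centre.
- sachet_3: Sachet, 56 x 34 x 16 mm, left of the middle; a bystander, leave it; origin under its centre.

How it is judged (in metres and radians):
On the way, in this order (a step that is already met when the one before it is completed fails the run):
1. the bar is slipped onto the stub up to the collar (mouth within 8 mm of it) while the lever is still open (distance between bar_mouth and stub_root below 0.008 m and value of joint lever below 0.5 rad), for 0.1 s.
2. with the bar still on the stub, the lever is past its dead point and pressed against the stop screw with at least 20 N at the screw (about 5 to 10 N at the grip) (value of joint lever above 1.05 rad and contact force between lever and stop_screw above 20 N and distance between bar_mouth and stub_root below 0.03 m), for 0.2 s.
At the end, for the whole second after the job is handed in: The lever stands past its dead point with its ear within 3 mm of the stop screw's tip; the bar is off the stub and lies flat and still on the worktop (grip and mouth centres 8 to 20 mm up), its mouth over 30 mm from the stub's tip and its grip over 120 mm from the lever's pivot (value of joint lever above 1.05 rad and distance between ear_face and stop_tip below 0.003 m and horizontal distance between bar_mouth and stub_tip above 0.03 m and horizontal distance between bar_grip and clamp_stand above 0.12 m and height (world z) of bar_grip between 0.008 and 0.02 m and height (world z) of bar_mouth between 0.008 and 0.02 m and linear speed of bar below 0.02 m/s); the robot touches nothing.
It fails at once if the stop screw is forced (more than 80 N at the screw, about 28 N at the grip) (contact force between lever and stop_screw above 80 N).
It fails at once if the lever is pushed with the fingers instead of the bar (contact force between the fingers and lever above 2 N).
It fails at once if the bar is let fall (contact force between the fingers and bar below 0.1 N and linear speed of bar above 0.6 m/s).
It fails at once if a bystander (ale bottle, tablet or sachet) is moved by more than 30 mm (distance of any of ale_bottle_1, ale_bottle_2, tablet, sachet_2, sachet_3 from where it was at the start of the episode above 0.03 m).
It also fails if it takes over 72 s, if anything falls off the work surface, if the arm or the gripper's body presses on something with over 40 N, if the wrist force passes 120 N, or if a joint passes its speed limit or range.

## Working session

There is one attempt and no reset: what is moved stays moved. The work goes in short steps, Python scripts to look and compute and a shell command to move; the robot and the scene stay as the last step left them, time stands still between calls to the robot, and variables do not carry over. Pictures are saved under pics/ and viewed, at most 10 in all, crops included, and the job is handed in when it is done.

```bash
mkdir -p pics; ls
cat > h.py <<'E'
import numpy as np, cv2
from bench import sense, snapshot, calibration
from scipy.spatial.transform import Rotation as Ro
def snap(name,fn=None):
    s=sense(); p,d=snapshot(name)
    if fn: cv2.imwrite('pics/'+fn,p[:,:,::-1])
    return s,p,d
def cam(name,s):
    c=calibration(name); f=200/np.tan(np.radians(c['fovy']/2))
    if name=='wrist':
        T=np.array(c['tool_from_camera']); R=Ro.from_euler('xyz',s['tcp_rot'],degrees=True).as_matrix()
        Rc=R@T[:3,:3]; o=R@T[:3,3]+np.array(s['tool_pos'])
    else:
        M=cv2.Rodrigues(np.array(c['rvec'],float))[0]; Rc=M.T; o=-M.T@np.array(c['tvec'],float).ravel()
    return f,c['cx'],c['cy'],Rc,o
def ray(name,s,uv,z):
    f,cx,cy,Rc,o=cam(name,s); uv=np.atleast_2d(np.array(uv,float))
    d=np.c_[(uv[:,0]-cx)/f,(uv[:,1]-cy)/f,np.ones(len(uv))]@Rc.T
    return o+d*((z-o[2])/d[:,2])[:,None]
def cloud(name,s,d):
    f,cx,cy,Rc,o=cam(name,s); v,u=np.mgrid[:400,:640]
    return np.stack([(u-cx)/f*d,(v-cy)/f*d,d],-1)@Rc.T+o
E
python3 - <<'E'
from h import *
print(sense())
for n in ('scene','side','wrist'):
    s,p,d=snap(n,n+'0.png'); np.savez(n+'0.npz',p=p,d=d); print(n,calibration(n))
E
```

```text
pics
{'time': 0.0, 'joint_pos': array([-4.89257535e+00,  7.51546484e+00,  8.53287562e+01,  6.71128017e-04,
        8.72595150e+01, -4.89368687e+00]), 'qd': array([-0.08356183, -0.09233629,  0.05662267, -0.06517079, -0.03846774,
       -0.05787589]), 'joint_efforts': array([-1.90700346e-03, -5.69404185e+01, -5.00557995e+01, -2.19391650e-04,
        1.44415747e-02,  7.24149572e-05]), 'tool_pos': array([5.99507661e+02, 7.35825367e-02, 2.52245666e+02]), 'tcp_rot': array([-1.79896699e+02, -9.51727403e-03,  9.00010703e+01]), 'ft_force': array([-0.46561395, -0.26785377, -0.37969714]), 'wrist_torque': array([-0.0396864 , -0.00851718,  0.03976524]), 'grip_force': 0.0, 'finger_gap': 85.56261728265497}
scene {'fovy': 55.67331558573096, 'cx': 319.5608870057809, 'cy': 201.13346366964973, 'rvec': array([ 0.63071649, -2.34672712,  1.48630676]), 'tvec': array([ 488.33100808,  153.3373896 , 1076.97153256])}
side {'fovy': 49.55977958026323, 'cx': 316.9924906984204, 'cy': 198.9451711970046, 'rvec': array([ 0.19287651, -2.72714969,  1.45985144]), 'tvec': array([ 557.70552002,  101.07850488, 1398.56750666])}
wrist {'fovy': 71.97921735657508, 'cx': 323.8141865779784, 'cy': 201.2656974502589, 'tool_from_camera': array([[-9.35720984e-04, -9.55483596e-01, -2.95042747e-01,
         7.44659001e+01],
       [ 9.99999554e-01, -9.31819140e-04, -1.53817251e-04,
         1.24474035e+00],
       [-1.27956619e-04, -2.95042759e-01,  9.55484042e-01,
        -1.19500456e+02],
       [ 0.00000000e+00,  0.00000000e+00,  0.00000000e+00,
         1.00000000e+00]])}
```

View pics/scene0.png

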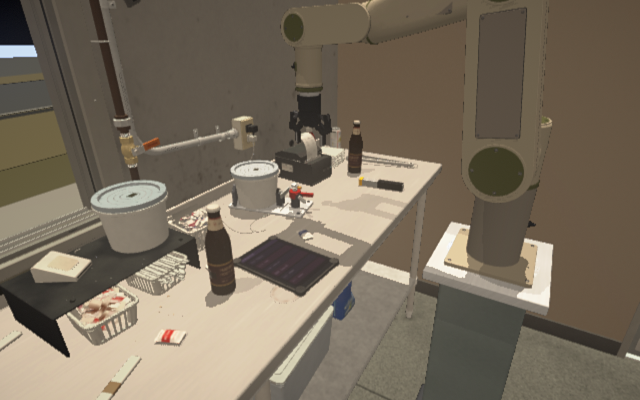

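View pics/side0.png

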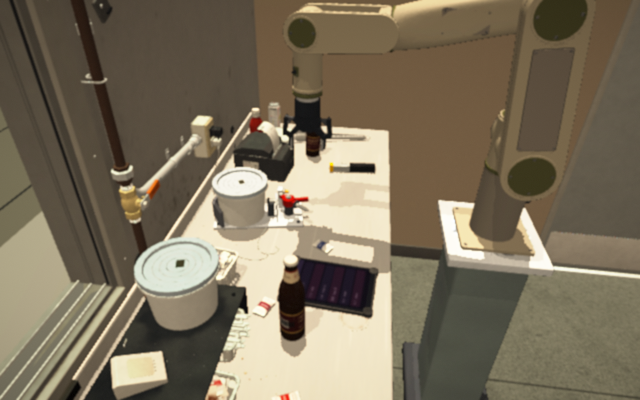

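The scene view shows the tub on its stand at (255,185), the red lever at about (300,193) and the bar at (380,184), with its yellow mouth at (361,181) pointing away from the robot. The bar lies to the right of the stand, and bottle 2 is at (355,150) beyond it. The side view agrees: lever (293,202), bar (355,168). Now I'll measure.

Run:
```python
from h import *
s=sense()
def show(n,m,z,P,lab):
    k,l,st,c=cv2.connectedComponentsWithStats(m.astype(np.uint8))
    for i in range(1,k):
        if st[i,4]>8:
            w=np.median(P[l==i],0); print(n,lab,st[i],c[i].round(1),'ray',ray(n,s,c[i],z)[0].round(0),'depth',w.round(0))
for n in ('scene','side'):
    D=np.load(n+'0.npz'); p=D['p']; P=cloud(n,s,D['d']); h=cv2.cvtColor(p,cv2.COLOR_RGB2HSV)
    H,S,V=h[...,0],h[...,1],h[...,2]
    W=(P[...,0]>300)&(P[...,0]<1000)&(abs(P[...,1])<500)&(P[...,2]>2)&(P[...,2]<140)
    show(n,W&(H>18)&(H<32)&(S>150)&(V>120),14,P,'yel')
    show(n,W&((H<6)|(H>174))&(S>150)&(V>80),60,P,'red')
    show(n,W&(V<70)&(P[...,2]<45)&(P[...,1]<-50),28,P,'blk')
```

```text
scene yel [359 177   4   4   9] [360.8 178.4] ray [ 558. -324.   14.] depth [ 548. -301.   23.]
scene red [290 189  23   7  58] [299.7 192.3] ray [644.   7.  60.] depth [639.  17.  68.]
scene blk [350 163  11   3  22] [355.  164.2] ray [ 639. -437.   28.] depth [ 623. -403.   41.]
scene blk [349 167  11   6  53] [353.9 169.6] ray [ 613. -371.   28.] depth [ 628. -403.   14.]
scene blk [280 168  51  17 356] [305.3 176.2] ray [ 756. -204.   28.] depth [ 741. -189.   27.]
scene blk [378 181  24  10 154] [389.8 185.3] ray [ 415. -281.   28.] depth [ 424. -308.   16.]
side yel [330 163   3   8  23] [331.  166.3] ray [ 547. -306.   14.] depth [ 546. -295.   20.]
side red [250 120  12  12  93] [254.5 125.4] ray [ 908. -530.   60.] depth [ 871. -394.  126.]
side red [280 195  28  12 159] [291.1 200.3] ray [646.  20.  60.] depth [647.  32.  67.]
side blk [307 144  13  13 110] [312.7 150.7] ray [ 633. -398.   28.] depth [ 632. -402.   25.]
side blk [262 158  31  23 223] [278.9 172.9] ray [ 733. -200.   28.] depth [ 728. -183.   29.]
side blk [350 164  25   8 174] [361.5 167.5] ray [ 429. -292.   28.] depth [ 430. -308.   20.]
```

View pics/wrist0.png

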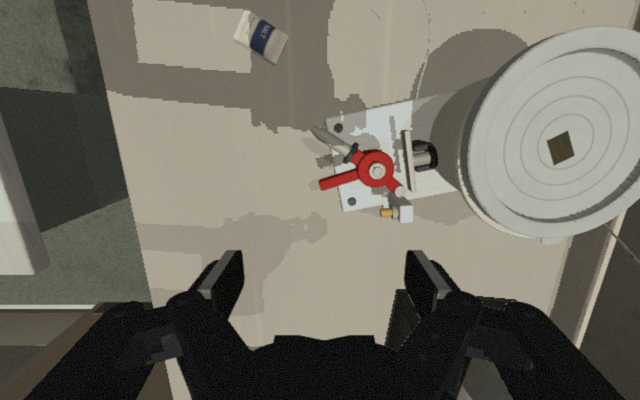

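The wrist view shows the pivot at (377,170), the stub running from (352,152) to (312,128), the red ear at (320,184), the brass screw at (386,212), and the tub at right. The lever is open. Next I move above the bar with the tool turned to its line.

```bash
python3 -m crank '[[-30.8,-14,0,0.15,8.5],[-30.8,-14,0,0.3,8.5],[-30.8,-14,0,0.45,8.5],[-30.8,-14,0,0.6,8.5],[-30.8,-14,0,0.75,8.5],[-30.8,-14,0,0.9,8.5],[-30.8,-14,0,1.05,8.5],[-30.8,-14,0,1.2,8.5],[-30.8,-14,0,1.35,8.5],[-30.8,-14,0,1.5,8.5],[-30.8,-14,0,1.571,8.5],[-30.8,-14,0,1.571,8.5],[-30.8,-14,0,1.571,8.5],[-30.8,-14,0,1.571,8.5]]' 40
python3 - <<'E'
from h import *
s,p,d=snap('wrist','w1.png'); P=cloud('wrist',s,d); h=cv2.cvtColor(p,cv2.COLOR_RGB2HSV)
print(s['tool_pos'],s['tcp_rot'])
H,S,V=h[...,0],h[...,1],h[...,2]
z=P[...,2]
m=(z>20)&(z<45)&(P[...,1]>-380)&(P[...,1]<-230)&(P[...,0]<620)
y=m&(H>18)&(H<32)&(S>130)
for lab,mm in (('yel',y),('all',m)):
    mm=cv2.morphologyEx(mm.astype(np.uint8),cv2.MORPH_OPEN,np.ones((3,3)))
    k,l,st,c=cv2.connectedComponentsWithStats(mm)
    for i in range(1,k):
        if st[i,4]>100:
            q=ray('wrist',s,np.argwhere(l==i)[:,::-1],28)[:,:2]; r=cv2.minAreaRect(q.astype(np.float32))
            print(lab,st[i],'rect',r,'zmed',np.median(z[l==i]))
E
```

```text
time: 1.55
tool_pos: [460.0, -307.9, 253.2]
tcp_rot: [-180.0, 0.0, 0.1]
ft_force: [-0.3, -0.3, -1.2]
finger_gap: 85.4
grip_force: 0.0
[ 459.9584014  -307.87161632  253.15666298] [-1.79990851e+02  1.30021743e-02  9.97773701e-02]
yel [312  98  24  14 257] rect ((549.7587890625, -308.1646423339844), (13.070501327514648, 26.98052215576172), 7.180871486663818) zmed 26.9727406208288
all [ 312   98   37  140 2875] rect ((468.00433349609375, -317.9828186035156), (178.4656982421875, 27.789249420166016), 7.0961432456970215) zmed 26.423064875764965
```

View pics/w1.png

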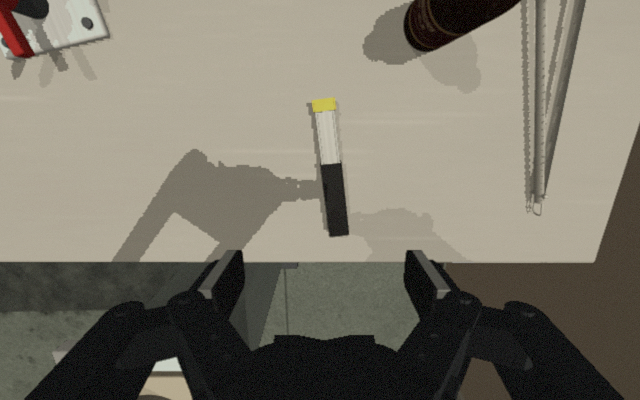

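The wrist view shows the bar from (323,98) at the yellow mouth to (338,236), measured as 178 x 28 mm at a yaw of 7.1 deg. That puts the grip at (438,-322). Next I grasp it.

```bash
python3 -m crank '[[-2.2,1.4,5,-0.12,8.5],[-2.2,1.4,10,-0.12,8.5],[-2.2,1.4,15,-0.12,8.5],[-2.2,1.4,19,-0.12,8.5],[-2.2,1.4,21.5,-0.12,8.5],[-2.2,1.4,22.7,-0.12,8.5],[-2.2,1.4,22.7,-0.12,6],[-2.2,1.4,22.7,-0.12,4],[-2.2,1.4,22.7,-0.12,2],[-2.2,1.4,22.7,-0.12,1],[-2.2,1.4,22.7,-0.12,1],[-2.2,1.4,22.7,-0.12,1],[-2.2,1.4,22.7,-0.12,1],[-2.2,1.4,22.7,-0.12,1]]' 70
python3 - <<'E'
from h import *
# pivot/stub from wrist0 picture
D=np.load('wrist0.npz');p=D['p'];s={'tool_pos':[600,0,252.8],'tcp_rot':[-180,0,90]}
P=cloud('wrist',s,D['d']);z=P[...,2]
print(P[170,377],P[184,322],P[140,332],P[152,352], P[212,386],P[130,316])
print('ray60',ray('wrist',s,[[332,140],[316,130]],60),ray('wrist',s,[377,170],P[170,377,2]))
I=cv2.resize(p[90:240,290:450],None,fx=5,fy=4*1.25/1,interpolation=cv2.INTER_CUBIC)[:600,:800]
# plate + tub axis
tub=(abs(z-150)<8); q=P[tub][:,:2]; print('tub',cv2.minEnclosingCircle(q.astype(np.float32)))
pl=(z>7)&(z<14)&(P[...,0]>580)&(P[...,0]<800)&(abs(P[...,1])<150);q=P[pl][:,:2];print('plate',cv2.minAreaRect(q.astype(np.float32)))
m=(z>50)&(z<72)&(abs(P[...,0]-610)<100)&(P[...,1]>0)&(p.astype(int).max(2)-p.min(2)<25)
print(sum(m.ravel()),P[m].mean(0) if m.any() else 0)
E
```

```text
time: 3.0
tool_pos: [439.4, -323.2, 28.6]
tcp_rot: [179.8, -0.2, 6.9]
ft_force: [-0.4, 0.4, 7.1]
finger_gap: 26.9
grip_force: 71.1
[657.83764312  21.49995522  81.03813784] [598.88278709   2.62423151  66.1901275 ] [609.92377194  51.73784206  65.69887174] [631.46440575  39.51346332  72.01469139] [674.58861658 -31.96000165  64.31641038] [592.53689704  62.25085516  64.16737557]
ray60 [[610.09353815  51.28185983  60.        ]
 [592.42526786  62.061257    60.        ]] [[657.83764312  21.49995522  81.03813784]]
tub ((788.8908081054688, -44.09330749511719), 185.0256805419922)
plate ((702.40576171875, 27.677215576171875), (181.89828491210938, 135.13075256347656), 12.674177169799805)
1394 [657.467102    39.60833383  64.3982542 ]
```

The bar is gripped, with a 26.9 mm gap. I lift it and take a closer look at the lever from beside it.

```bash
python3 -m crank '[[0,0,-2,0,1],[0,0,-6,0,1],[0,0,-10,0,1],[0,-4,-14,0.1,1],[2,-8,-17.4,0.2,1],[4,-12,-17.4,0.3,1],[6,-16,-17.4,0.4,1],[8,-20,-17.4,0.5,1],[10,-24,-17.4,0.645,1],[11.6,-28,-17.4,0.645,1],[11.6,-32.2,-17.4,0.645,1],[11.6,-32.2,-17.4,0.645,1],[11.6,-32.2,-17.4,0.645,1],[11.6,-32.2,-17.4,0.645,1]]' 70
python3 - <<'E'
from h import *
s,p,d=snap('wrist'); np.savez('w2.npz',p=p,d=d); 
print(s['tool_pos'],s['tcp_rot'],s['ft_force'],s['wrist_torque'],s['finger_gap'])
cv2.imwrite('pics/w2.png',p[:,:,::-1])
E
```

```text
time: 4.4
tool_pos: [514.6, 10.9, 200.5]
tcp_rot: [180.0, -0.0, -30.1]
ft_force: [-0.4, -0.1, -3.5]
finger_gap: 26.6
grip_force: 70.1
[514.63635245  10.87145027 200.47040108] [ 1.79981435e+02 -2.53520894e-02 -3.01057607e+01] [-0.35315596 -0.05276847 -3.51608301] [0.00673484 0.05776386 0.00272814] 26.62460288074669
```

View pics/w2.png

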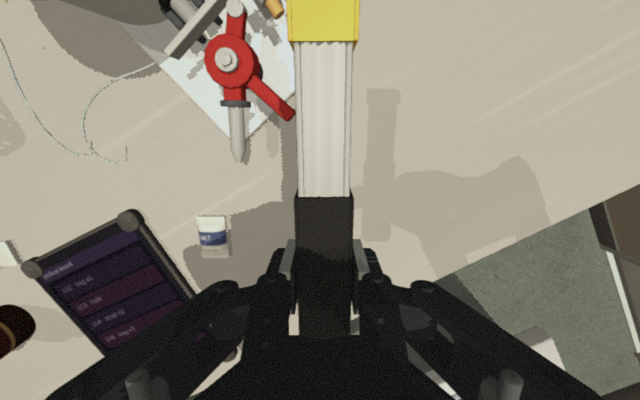

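The view shows the pivot cap at (228,60), the collar at (235,103), and the stub down to its tip at (239,161), almost parallel to the held bar, which runs along column 325 with its mouth at the top edge. I measure both axes from this picture.

Run:
```python
from h import *
D=np.load('w2.npz');p=D['p'];d=D['d'];s=sense()
P=cloud('wrist',s,d);z=P[...,2]
# stub
rows=[]
for v in range(108,162,3):
    u=np.where((z[v,205:275]>45)&(z[v,205:275]<75)&(p[v,205:275].max(1).astype(int)-p[v,205:275].min(1)<50))[0]+205
    if len(u)>2: rows.append((v,u.min(),u.max(),np.nanmax(z[v,u])))
print(rows)
r=np.array([r for r in rows if r[0]<147]); c=np.c_[(r[:,1]+r[:,2])/2,r[:,0]]
q=ray('wrist',s,c,60)[:,:2]; v=cv2.fitLine(q.astype(np.float32),cv2.DIST_HUBER,0,.01,.01).ravel(); print('stub axis ang',np.degrees(np.arctan2(v[1],v[0]))%180,'pt',v[2:])
print('tip',ray('wrist',s,[239,161],60), 'collar',ray('wrist',s,[235,106],60),'pivot cap',P[60,228])
# bar
b=[]
for v in range(50,190,10):
    u=np.where((z[v,270:380]>150))[0]+270
    zt=np.median(z[v,u]); b.append(ray('wrist',s,[(u.min()+u.max())/2,v],zt)[0]); 
b=np.array(b); R=Ro.from_euler('xyz',s['tcp_rot'],degrees=True).as_matrix()
print('bar in tool', ((b-s['tool_pos'])@R).round(1)[[0,4,9,13]])
y=(np.abs(p.astype(int)-[225,200,30]).max(2)<60)&(z>150); vv,uu=np.where(y); 
print('yellow edge rows',vv.min(),vv.max()); i=(vv>=vv.max()-1); w=ray('wrist',s,[[uu[i].mean(),vv.max()]],np.median(z[y]))[0]; print('yellow back edge tool',(w-s['tool_pos'])@R, w)
```

```text
[(108, np.int64(227), np.int64(271), np.float64(66.71757091395051)), (111, np.int64(228), np.int64(274), np.float64(66.52864297064991)), (114, np.int64(228), np.int64(243), np.float64(66.23947374408249)), (117, np.int64(228), np.int64(243), np.float64(66.75460686923662)), (120, np.int64(228), np.int64(243), np.float64(66.8080130020532)), (123, np.int64(229), np.int64(243), np.float64(65.97736353548814)), (126, np.int64(229), np.int64(243), np.float64(66.1604815562425)), (129, np.int64(229), np.int64(244), np.float64(66.2880324188061)), (132, np.int64(229), np.int64(244), np.float64(66.6276669333551)), (135, np.int64(229), np.int64(244), np.float64(65.99065329868895)), (138, np.int64(230), np.int64(244), np.float64(66.30923823055659)), (141, np.int64(230), np.int64(244), np.float64(66.15690371740268)), (144, np.int64(230), np.int64(244), np.float64(67.06422189305266)), (147, np.int64(230), np.int64(245), np.float64(66.5152588928286)), (150, np.int64(230), np.int64(245), np.float64(65.96630450926301)), (153, np.int64(232), np.int64(244), np.float64(65.75594480372641)), (156, np.int64(233), np.int64(243), np.float64(65.39720353803042)), (159, np.int64(235), np.int64(242), np.float64(63.374912175519285))]
stub axis ang 144.29553 pt [611.8772    46.160877]
tip [[586.56541249  61.39722105  60.        ]] collar [[628.60415757  35.91192105  60.        ]] pivot cap [655.48688386  15.62221872  80.62101744]
bar in tool [[102.1  -0.5   4. ]
 [ 87.1  -0.3   4. ]
 [ 66.7  -0.4   4.1]
 [ 48.8  -0.2   3.7]]
yellow edge rows 0 40
yellow back edge tool [105.16180488  -1.32278147   2.02024247] [606.32573202 -41.16778833 198.52060231]
```

Run:
```python
from h import *
s=sense()
c=np.array([[235.5,114],[235.5,120],[236,126],[236.5,132],[237,138],[237,144],[237.5,150]])
q=ray('wrist',s,c,60)[:,:2]; v=cv2.fitLine(q.astype(np.float32),cv2.DIST_L2,0,.01,.01).ravel()
a=v[:2]*np.sign(v[0]); t=ray('wrist',s,[239,161.5],60)[0,:2]; t=v[2:]+a*((t-v[2:])@a)
print('yaw',np.degrees(np.arctan2(a[1],a[0])),'tip',t,'root',t+50*a,'pivot',t+85*a)
n=np.array([a[1],-a[0]])  # tool y
for gap in (35,-48): print(gap,'TCP',t-a*(119+gap)+0.5*n)
tgt=t-a*154+0.5*n
y=np.radians(-30.1);x=np.array([np.cos(y),np.sin(y)]);yy=np.array([np.sin(y),-np.cos(y)])
D=tgt-s['tool_pos'][:2]; print('shift cm',D@x/10,D@yy/10)
```

```text
yaw -32.03282 tip [586.58674994  62.32578541] root [628.97396842  35.805537  ] pivot [658.64502326  17.24136234]
35 TCP [455.76890463 143.58427862]
-48 TCP [526.13169378  99.56066565]
shift cm -11.774556577542151 -8.555026003203277
```

Run:
```python
from h import *
s=sense()
D=np.load('w2.npz');P=cloud('wrist',s,D['d']);print(P[325,8],P[330,20],P[240,212])
for n,uv in (('scene',(222,290)),('side',(292,335))): print(n,ray(n,s,uv,0))
```

```text
[563.7596014  455.15705217  25.79919592] [549.55922774 460.94814662  17.75115798] [525.61706153 160.7058686   15.02205311]
scene [[557.76330643 497.10598076   0.        ]]
side [[557.59589054 500.97745249   0.        ]]
```

```bash
python3 -m crank '[[-4,-3,0,0.034,1],[-8,-6,0,0.034,1],[-11.8,-8.6,2,0.034,1],[-11.8,-8.6,6,0.034,1],[-11.8,-8.6,10,0.034,1],[-11.8,-8.6,12.45,0.034,1],[-11.8,-8.6,12.45,0.034,1],[-11.8,-8.6,12.45,0.034,1]]' 80
python3 - <<'E'
from h import *
s,p,d=snap('wrist'); s2,q,_=snap('side'); a=p; b=cv2.resize(q[150:250,230:390],None,fx=3,fy=3)
print(s['tool_pos'],s['tcp_rot'],s['ft_force'])
o=np.zeros((400+0,640,3),np.uint8); o[:]=a; o[:150,:240]=b[:150,:240] if 0 else o[:150,:240]
cv2.imwrite('pics/w3.png',o[:,:,::-1]); cv2.imwrite('pics/s3.png',b[:,:,::-1])
np.savez('w3.npz',p=p,d=d)
E
```

```text
time: 5.25
tool_pos: [456.0, 144.3, 76.3]
tcp_rot: [180.0, 0.0, -32.1]
ft_force: [0.1, -0.3, -2.3]
finger_gap: 26.6
grip_force: 81.5
[456.02530852 144.26508139  76.2536998 ] [ 1.79974097e+02  2.00475804e-02 -3.21364189e+01] [ 0.08120418 -0.25686797 -2.29380698]
```

View pics/w3.png

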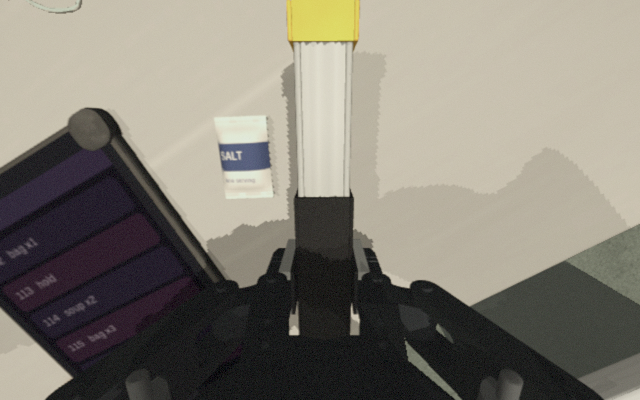

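The grip is unchanged, and the sachet and tablet lie clear below the bar. I advance in stages, watching the force.

```bash
python3 -m crank '[[1.5,0.07,0,0,1],[3,0.07,0,0,1],[4,0.07,0,0,1],[4.5,0.07,0,0,1],[5,0.07,0,0,1],[5.5,0.07,0,0,1],[5.5,0.07,0,0,1]]' 80
python3 - <<'E'
from h import *
s=sense();R=Ro.from_euler('xyz',s['tcp_rot'],degrees=True).as_matrix();print(s['ft_force']@R,s['wrist_torque']@R)
s,p,d=snap('side');cv2.imwrite('pics/s4.png',cv2.resize(p[150:250,230:390],None,fx=4,fy=4)[:,:,::-1])
E
```

```text
time: 6.05
tool_pos: [502.3, 115.1, 75.7]
tcp_rot: [180.0, 0.0, -32.1]
ft_force: [0.4, 0.7, -3.9]
finger_gap: 26.5
grip_force: 81.6
[-0.00458516 -0.83082257  3.92297466] [-0.00662457 -0.01823973 -0.051221  ]
```

View pics/s4.png

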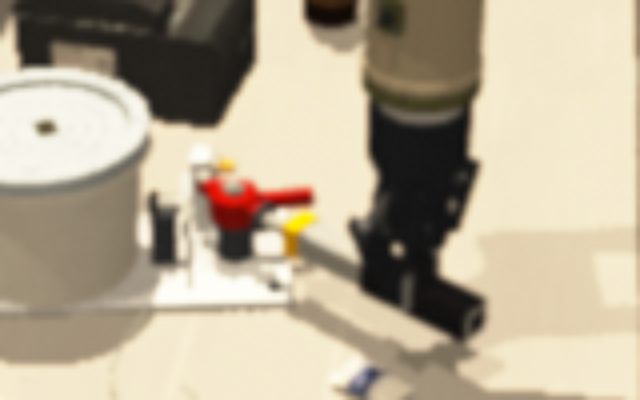

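The yellow mouth at (298,230) has slid over the stub tip with almost no force. I continue towards the collar.

```bash
python3 -m crank '[[0.6,0,0,0,1],[1.2,0,0,0,1],[1.8,0,0,0,1],[2.2,0,0,0,1],[2.5,0,0,0,1],[2.5,0,0,0,1]]' 80
python3 - <<'E'
from h import *
s=sense();R=Ro.from_euler('xyz',s['tcp_rot'],degrees=True).as_matrix();print(s['ft_force']@R,s['wrist_torque']@R)
E
python3 -m crank '[[0.1,0,0,0,1],[0.2,0,0,0,1],[0.3,0,0,0,1],[0.3,0,0,0,1]]' 80
python3 - <<'E'
from h import *
s=sense();R=Ro.from_euler('xyz',s['tcp_rot'],degrees=True).as_matrix();print(s['ft_force']@R,s['wrist_torque']@R)
E
```

```text
time: 6.7
tool_pos: [523.5, 101.8, 75.8]
tcp_rot: [-180.0, -0.0, -32.1]
ft_force: [-0.6, 1.2, -2.4]
finger_gap: 26.4
grip_force: 81.6
[-1.16075687 -0.71234124  2.41282717] [-0.04875074 -0.09311763 -0.0414798 ]
time: 7.1
tool_pos: [525.8, 100.5, 75.8]
tcp_rot: [-180.0, -0.0, -32.0]
ft_force: [0.4, -0.4, -2.9]
finger_gap: 26.4
grip_force: 81.6
[0.57318138 0.17208032 2.91818485] [ 0.00155535 -0.00049121 -0.03711319]
```

```bash
python3 -m crank '[[0.1,0,0,0,1],[0.2,0,0,0,1],[0.3,0,0,0,1],[0.4,0,0,0,1],[0.4,0,0,0,1]]' 80
python3 - <<'E'
from h import *
s=sense();R=Ro.from_euler('xyz',s['tcp_rot'],degrees=True).as_matrix();print(s['ft_force']@R,s['wrist_torque']@R)
E
```

```text
time: 7.6
tool_pos: [527.2, 99.5, 75.2]
tcp_rot: [179.9, 0.3, -32.0]
ft_force: [-9.6, 6.5, 2.5]
finger_gap: 26.6
grip_force: 82.3
[-11.59609364  -0.41598297  -2.48918809] [ 0.03452795 -1.45018388  0.03567024]
```

The collar takes -11.6 N, and the TCP is 155 mm from the pivot estimate, as it must be. I start the throw along the arc with the bar turned 0.05 rad ahead of the lever.

```bash
python3 -m crank '[[-0.2,0,0,0,1],[-0.2,0,0,-0.05,1],[-0.12,1.55,0,-0.15,1],[0.11,3.08,0,-0.25,1],[0.49,4.58,0,-0.35,1],[0.49,4.58,0,-0.35,1]]' 100
python3 - <<'E'
from h import *
s=sense();R=Ro.from_euler('xyz',s['tcp_rot'],degrees=True).as_matrix();print(s['ft_force']@R,s['wrist_torque']@R)
d=np.array(s['tool_pos'][:2])-[658.6,17.2];print(np.hypot(*d),'theta',np.arctan2(-d[1],-d[0])+np.radians(32.0),'yaw',np.radians(s['tcp_rot'][2]+32))
E
```

```text
time: 8.2
tool_pos: [507.6, 56.5, 75.3]
tcp_rot: [-180.0, 0.1, -11.8]
ft_force: [-6.9, 4.6, -0.9]
finger_gap: 26.1
grip_force: 102.5
[-7.68654156 -3.06077842  0.88386571] [ 0.5257139  -0.85211824 -0.20395426]
156.06405712704273 theta 0.30402708194865835 yaw 0.35189112392178223
```

```bash
python3 -m crank '[[-0.1,0.8,0,-0.05,1],[-0.1,1.55,0,-0.1,1],[0.06,3.09,0,-0.2,1],[0.36,4.6,0,-0.3,1],[0.82,6.08,0,-0.4,1],[1.43,7.5,0,-0.5,1],[1.43,7.5,0,-0.5,1]]' 100
python3 - <<'E'
from h import *
s=sense();R=Ro.from_euler('xyz',s['tcp_rot'],degrees=True).as_matrix();print(s['ft_force']@R,s['wrist_torque']@R)
d=np.array(s['tool_pos'][:2])-[658.6,17.2];print(np.hypot(*d),'theta',np.arctan2(-d[1],-d[0])+np.radians(32.0),'yaw',np.radians(s['tcp_rot'][2]+32))
s,p,d=snap('side');cv2.imwrite('pics/s5.png',cv2.resize(p[150:250,230:390],None,fx=4,fy=4)[:,:,::-1])
E
```

```text
time: 8.9
tool_pos: [506.8, -18.6, 75.2]
tcp_rot: [-179.8, 0.0, 16.8]
ft_force: [-2.7, 10.5, -2.8]
finger_gap: 26.1
grip_force: 102.3
[  0.45181888 -10.81880534   2.85706477] [ 1.65535764  0.14327275 -0.30497628]
155.94090695030252 theta 0.7902708337785871 yaw 0.8518693688827935
```

View pics/s5.png

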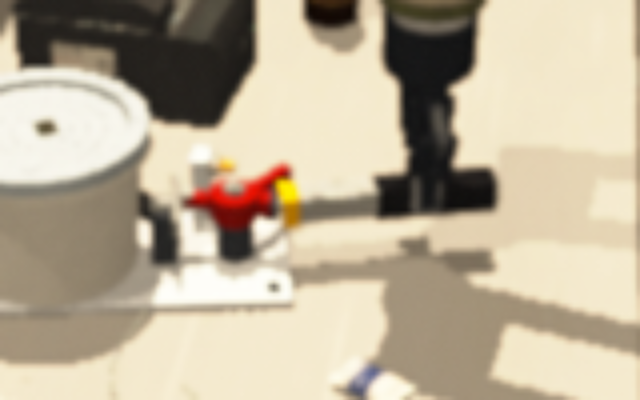

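The bar and lever swing together: the bar's mouth is at (287,203) against the red lever, with 10.8 N at the grip. I go on just past the dead point.

```bash
python3 -m crank '[[0,1,0,-0.065,1],[0.05,2,0,-0.13,1],[0.15,3,0,-0.195,1],[0.29,3.85,0,-0.25,1],[0.29,3.85,0,-0.25,1]]' 100
python3 - <<'E'
from h import *
s=sense();R=Ro.from_euler('xyz',s['tcp_rot'],degrees=True).as_matrix();print(s['ft_force']@R,s['wrist_torque']@R)
d=np.array(s['tool_pos'][:2])-[658.6,17.2];print(np.hypot(*d),'theta',np.arctan2(-d[1],-d[0])+np.radians(32.0),'yaw',np.radians(s['tcp_rot'][2]+32))
s,p,d=snap('wrist','w6.png');np.savez('w6.npz',p=p,d=d)
s,p2,d=snap('scene');o=np.vstack([cv2.resize(p[:130],(800,162)),cv2.resize(p2[160:230,240:340],(600,420))[:, :].repeat(1,1) if 0 else cv2.resize(p2[165:215,245:345],(800,400))])
cv2.imwrite('pics/w6.png',o[:,:,::-1])
E
```

```text
time: 9.45
tool_pos: [520.7, -54.6, 75.2]
tcp_rot: [-179.8, 0.0, 31.1]
ft_force: [-1.6, 7.2, -2.4]
finger_gap: 25.9
grip_force: 102.3
[ 2.31825562 -6.97242235  2.36848158] [ 1.12372043  0.31406762 -0.35371602]
155.45098793851747 theta 1.0389453920043508 yaw 1.1009832180794723
```

View pics/w6.png

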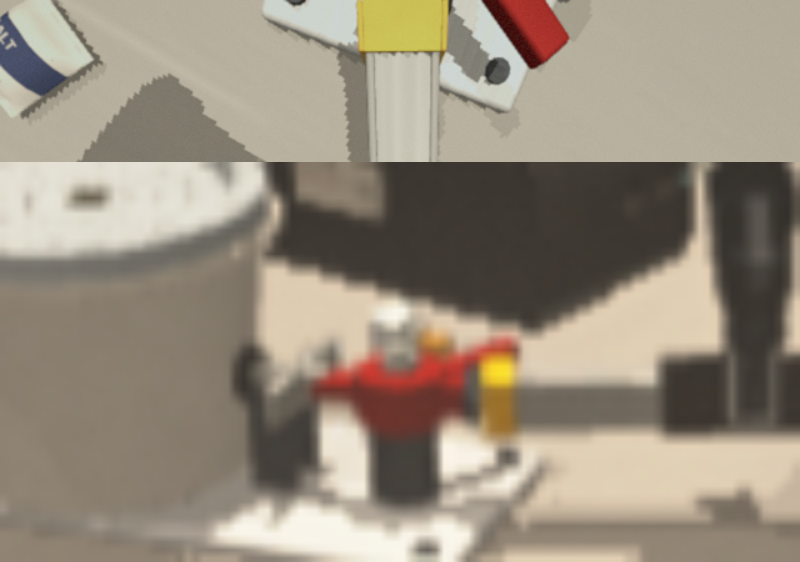

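Run:
```python
from h import *
D=np.load('wrist0.npz');p=D['p'];s={'tool_pos':[600,0,252.8],'tcp_rot':[-180,0,90]}
P=cloud('wrist',s,D['d']);h=cv2.cvtColor(p,cv2.COLOR_RGB2HSV).astype(int);H,S,V=h[...,0],h[...,1],h[...,2]
piv=np.array([658.6,17.2])
m=(H>10)&(H<25)&(S>120)&(V>110); m[:200]=0;m[225:]=0;m[:,:370]=0;m[:,420:]=0
v,u=np.where(m);print('brass px',u.min(),u.max(),v.min(),v.max(),'z',np.median(P[m],0))
for uv in ((u.min()-.5,v.mean()),(u.max()+.5,v.mean())):
    q=ray('wrist',s,uv,60)[0,:2]-piv;print('brass end',np.hypot(*q),np.degrees(np.arctan2(q[1],q[0]))%360)
r=((H<8)|(H>172))&(S>130)
for c in range(318,356,5):
    w=np.where(r[150:205,c])[0]+150
    if len(w):
        for e in (w.min(),w.max()):
            zz=P[e-1,c,2];q=ray('wrist',s,(c,e),66)[0,:2]-piv;print(c,e,round(zz,1),np.hypot(*q).round(1),(np.degrees(np.arctan2(q[1],q[0]))%360).round(1),end=' | ')
        print()
```

```text
brass px 381 391 208 216 z [674.94845558 -32.54659123  64.20035513]
brass end 52.73524477517406 281.86196617046915
brass end 56.95699221423618 294.99000990385935
323 179 55.4 58.9 189.1 | 323 189 66.3 61.9 199.9 | 
328 177 0.5 53.0 187.6 | 328 187 65.1 55.7 199.6 | 
333 176 57.5 47.2 187.1 | 333 186 66.8 49.9 200.5 | 
338 175 61.2 41.5 186.5 | 338 184 67.8 43.8 200.3 | 
343 173 57.4 35.7 183.9 | 343 182 65.5 37.6 199.9 | 
348 171 55.8 30.0 180.3 | 348 181 65.7 31.9 201.4 | 
353 155 72.4 30.6 144.5 | 353 179 66.0 25.9 201.2 |
```

The wrist picture (top strip) shows the ear's leading face well short of the screw. Geometry from the first picture puts the stop near the upper end of its range: tip at 282 deg, face at 200 deg when open. I go to 1.2, then creep.

```bash
cat > f.py <<'E'
from h import *
s=sense();R=Ro.from_euler('xyz',s['tcp_rot'],degrees=True).as_matrix();print('F',(s['ft_force']@R).round(1),'T',(s['wrist_torque']@R).round(2))
d=np.array(s['tool_pos'][:2])-[658.6,17.2];print(np.hypot(*d),'theta',np.arctan2(-d[1],-d[0])+np.radians(32.0),'yaw',np.radians(s['tcp_rot'][2]+32))
E
python3 -m crank '[[0,0.6,0,-0.04,1],[0.02,1.2,0,-0.08,1],[0.04,1.8,0,-0.115,1],[0.06,2.32,0,-0.15,1],[0.06,2.32,0,-0.15,1]]' 100; python3 f.py
```

```text
time: 10.05
tool_pos: [533.6, -74.8, 75.4]
tcp_rot: [-180.0, 0.0, 39.6]
ft_force: [-0.8, 2.8, -4.2]
finger_gap: 25.7
grip_force: 102.2
F [ 1.2 -2.7  4.2] T [ 0.37  0.1  -0.12]
155.2133857722508 theta 1.192800249305237 yaw 1.2497227640365556
```

```bash
python3 -m crank '[[-0.01,0.31,0,-0.02,1],[-0.02,0.62,0,-0.04,1],[-0.02,0.62,0,-0.04,1]]' 100; python3 f.py
```

```text
time: 10.35
tool_pos: [537.6, -80.3, 75.8]
tcp_rot: [180.0, 0.0, 41.9]
ft_force: [-0.0, 0.5, -2.8]
finger_gap: 26.2
grip_force: 102.2
F [ 0.3 -0.4  2.8] T [ 0.13 -0.11 -0.05]
155.4138383621825 theta 1.2370599667046998 yaw 1.2899394681244865
```

```bash
python3 -m crank '[[-0.01,0.15,0,-0.01,1],[-0.02,0.31,0,-0.02,1],[-0.02,0.31,0,-0.02,1]]' 100; python3 f.py
```

```text
time: 10.65
tool_pos: [539.8, -82.8, 76.1]
tcp_rot: [179.9, -0.0, 43.0]
ft_force: [0.3, 0.6, -3.4]
finger_gap: 25.7
grip_force: 102.3
F [ 0.6 -0.3  3.4] T [ 0.04 -0.04 -0.06]
155.32425302136656 theta 1.2581614675792951 yaw 1.309363542968458
```

```bash
python3 -m crank '[[-0.01,0.15,0,-0.01,1],[-0.02,0.31,0,-0.02,1],[-0.02,0.31,0,-0.02,1]]' 100; python3 f.py
```

```text
time: 10.95
tool_pos: [541.7, -85.1, 76.0]
tcp_rot: [180.0, -0.0, 44.2]
ft_force: [1.0, -1.0, -2.0]
finger_gap: 25.9
grip_force: 102.3
F [0.1 1.4 2. ] T [-0.21 -0.03  0.1 ]
155.29583098474157 theta 1.2774425561693854 yaw 1.3295346878406267
```

```bash
python3 -m crank '[[0,0.1,0,-0.006,1],[-0.01,0.2,0,-0.013,1],[-0.01,0.2,0,-0.013,1]]' 100; python3 f.py
```

```text
time: 11.25
tool_pos: [543.1, -86.5, 76.1]
tcp_rot: [179.9, -0.0, 44.9]
ft_force: [2.5, -2.0, -3.5]
finger_gap: 26.3
grip_force: 102.3
F [0.3 3.2 3.6] T [-0.44  0.08  0.32]
155.2183431879329 theta 1.2905539306523124 yaw 1.3423616888387375
```

```bash
python3 -m crank '[[0,0.1,0,-0.006,1],[-0.01,0.2,0,-0.013,1],[-0.01,0.2,0,-0.013,1]]' 100; python3 f.py
```

```text
time: 11.55
tool_pos: [544.4, -87.9, 76.0]
tcp_rot: [180.0, -0.0, 45.7]
ft_force: [3.6, -2.3, -2.2]
finger_gap: 26.1
grip_force: 102.3
F [0.9 4.2 2.2] T [-0.55  0.16  0.42]
155.19823969439835 theta 1.3025635063768717 yaw 1.3554354970174762
```

```bash
python3 -m crank '[[0,0.1,0,-0.006,1],[-0.01,0.2,0,-0.013,1],[-0.01,0.2,0,-0.013,1]]' 100; python3 f.py
```

```text
time: 11.85
tool_pos: [545.6, -89.3, 75.9]
tcp_rot: [180.0, -0.0, 46.4]
ft_force: [3.6, -1.2, -2.5]
finger_gap: 25.7
grip_force: 102.3
F [1.6 3.4 2.5] T [-0.71  0.27  0.45]
155.24838597763653 theta 1.314468689448729 yaw 1.3685963362562363
```

```bash
python3 -m crank '[[0,0.1,0,-0.006,1],[-0.01,0.2,0,-0.013,1],[-0.01,0.2,0,-0.013,1]]' 100; python3 f.py
```

```text
time: 12.15
tool_pos: [546.9, -90.8, 75.9]
tcp_rot: [180.0, -0.0, 47.2]
ft_force: [3.4, -1.7, -3.1]
finger_gap: 25.9
grip_force: 102.4
F [1.1 3.6 3.1] T [-0.67  0.27  0.42]
155.32687572376773 theta 1.3269235782306321 yaw 1.381594234473198
```

```bash
python3 -m crank '[[0,0.1,0,-0.006,1],[-0.01,0.2,0,-0.013,1],[-0.01,0.2,0,-0.013,1]]' 100; python3 f.py
```

```text
time: 12.45
tool_pos: [548.2, -92.2, 75.8]
tcp_rot: [180.0, -0.0, 47.9]
ft_force: [3.9, -0.2, -1.9]
finger_gap: 25.8
grip_force: 102.4
F [2.4 3.1 1.9] T [-0.65  0.31  0.42]
155.38891982188287 theta 1.3393650004577853 yaw 1.3946089616797286
```

```bash
python3 -m crank '[[0,0.1,0,-0.006,1],[-0.01,0.2,0,-0.013,1],[-0.01,0.2,0,-0.013,1]]' 100; python3 f.py
```

```text
time: 12.75
tool_pos: [549.6, -93.6, 75.8]
tcp_rot: [180.0, -0.0, 48.7]
ft_force: [3.7, -1.9, -2.4]
finger_gap: 25.9
grip_force: 102.4
F [1.1 4.1 2.4] T [-0.63  0.25  0.41]
155.41317224520512 theta 1.3523992271812548 yaw 1.4076123539250212
```

```bash
python3 -m crank '[[0,0.1,0,-0.006,1],[-0.01,0.2,0,-0.013,1],[-0.01,0.2,0,-0.013,1]]' 100; python3 f.py
```

```text
time: 13.05
tool_pos: [551.0, -95.0, 75.8]
tcp_rot: [180.0, 0.0, 49.4]
ft_force: [4.4, -1.8, -2.5]
finger_gap: 25.9
grip_force: 102.4
F [1.5 4.5 2.5] T [-0.63  0.23  0.41]
155.4117287132397 theta 1.3648672606646493 yaw 1.4206690841158933
```

```bash
python3 -m crank '[[0,0.1,0,-0.006,1],[-0.01,0.2,0,-0.013,1],[-0.01,0.2,0,-0.013,1]]' 100; python3 f.py
python3 - <<'E'
from h import *
piv=np.array([658.6,17.2])
for n in ('wrist','side'):
    s,p,d=snap(n); P=cloud(n,s,d);h=cv2.cvtColor(p,cv2.COLOR_RGB2HSV).astype(int);H,S,V=h[...,0],h[...,1],h[...,2]
    near=(np.hypot(P[...,0]-piv[0],P[...,1]-piv[1])<90)&(P[...,2]>35)
    for lab,m in (('red',near&((H<8)|(H>172))&(S>130)),('brass',near&(H>9)&(H<20)&(S>120)&(V>90))):
        v,u=np.where(m)
        if len(u)<3: print(n,lab,len(u)); continue
        q=P[m][:,:2]-piv; r=np.hypot(*q.T); a=np.degrees(np.arctan2(q[:,1],q[:,0]))%360
        k=(r>35)&(r<65)&(a>215)
        print(n,lab,len(u),(u.min(),u.max(),v.min(),v.max()),'r>35 ang',np.percentile(a[k],[2,50,98]) if k.any() else None,P[m][:,2].mean())
E
```

```text
time: 13.35
tool_pos: [552.2, -96.3, 75.6]
tcp_rot: [-180.0, 0.0, 50.1]
ft_force: [2.6, -0.1, -2.1]
finger_gap: 25.9
grip_force: 102.4
F [1.6 2.  2.1] T [-0.38  0.22  0.3 ]
155.53515194528342 theta 1.3762120794328063 yaw 1.4337619586716033
wrist red 1911 (np.int64(391), np.int64(457), np.int64(0), np.int64(47)) r>35 ang [264.79776049 269.49519975 278.07250059] 64.6671651297615
wrist brass 136 (np.int64(288), np.int64(462), np.int64(0), np.int64(49)) r>35 ang [235.8092229  281.62495451 285.82988482] 64.5751603920834
side red 175 (np.int64(278), np.int64(297), np.int64(189), np.int64(207)) r>35 ang [265.52846361 268.35589587 275.06537062] 64.44710646005592
side brass 25 (np.int64(285), np.int64(304), np.int64(190), np.int64(201)) r>35 ang [278.16349626 282.81798794 290.3103894 ] 58.75580257030509
```

The ear face now stands at about 278 deg against the screw at about 282, and the drag is falling, so contact is near. I continue in 1 mm steps.

```bash
python3 -m crank '[[0,0.05,0,-0.003,1],[-0.01,0.1,0,-0.006,1],[-0.01,0.1,0,-0.006,1]]' 100; python3 f.py
```

```text
time: 13.75
tool_pos: [552.9, -96.9, 75.6]
tcp_rot: [-180.0, 0.0, 50.5]
ft_force: [1.3, -0.1, -2.2]
finger_gap: 26.0
grip_force: 102.4
F [0.7 1.1 2.2] T [-0.26  0.09  0.18]
155.58542971575824 theta 1.3822044003177452 yaw 1.439565976600999
```

```bash
python3 -m crank '[[0,0.05,0,-0.003,1],[-0.01,0.1,0,-0.006,1],[-0.01,0.1,0,-0.006,1]]' 100; python3 f.py
```

```text
time: 14.05
tool_pos: [553.5, -97.6, 75.5]
tcp_rot: [-180.0, 0.0, 50.8]
ft_force: [0.2, 0.0, -1.8]
finger_gap: 25.9
grip_force: 102.3
F [0.1 0.1 1.8] T [-0.1  -0.01  0.01]
155.63503657232513 theta 1.3883564866752698 yaw 1.4456094887812885
```

```bash
python3 -m crank '[[0,0.07,0,-0.003,1],[-0.01,0.15,0,-0.006,1],[-0.01,0.15,0,-0.006,1]]' 100; python3 f.py
```

```text
time: 14.35
tool_pos: [554.6, -98.5, 75.5]
tcp_rot: [-179.9, 0.0, 51.2]
ft_force: [-0.6, 0.9, -2.2]
finger_gap: 26.0
grip_force: 102.3
F [ 0.3 -1.   2.2] T [ 0.3  -0.   -0.11]
155.56725519637303 theta 1.3967138140533244 yaw 1.4516694000706925
```

```bash
python3 -m crank '[[0,0.05,0,-0.003,1],[-0.01,0.1,0,-0.006,1],[-0.01,0.1,0,-0.006,1]]' 100; python3 f.py
```

```text
time: 14.65
tool_pos: [555.3, -99.0, 75.5]
tcp_rot: [-179.9, 0.0, 51.5]
ft_force: [-2.3, 3.8, -3.7]
finger_gap: 26.1
grip_force: 102.4
F [ 1.6 -4.2  3.7] T [ 0.64  0.12 -0.29]
155.5165504630621 theta 1.402737900041124 yaw 1.4577925203166153
```

```bash
python3 -m crank '[[0,0.07,0,-0.004,1],[-0.01,0.15,0,-0.004,1],[-0.01,0.15,0,-0.004,1]]' 100; python3 f.py
```

```text
time: 14.95
tool_pos: [556.0, -99.7, 75.3]
tcp_rot: [-179.9, 0.0, 51.8]
ft_force: [-4.0, 6.1, -2.1]
finger_gap: 26.2
grip_force: 102.6
F [ 2.3 -6.9  2.2] T [ 1.11  0.35 -0.52]
155.54088093316236 theta 1.4092402354625437 yaw 1.4620035497366661
```

```bash
python3 -m crank '[[0,0.05,0,0,1],[0,0.1,0,0,1],[0,0.1,0,0,1]]' 100; python3 f.py
```

```text
time: 15.25
tool_pos: [556.4, -100.0, 75.1]
tcp_rot: [-179.8, 0.0, 51.8]
ft_force: [-7.4, 7.4, -0.7]
finger_gap: 25.9
grip_force: 102.8
F [  1.3 -10.4   0.7] T [ 1.57  0.35 -0.79]
155.50605527315972 theta 1.4117953441522189 yaw 1.4624505394057463
```

```bash
python3 -m crank '[[0,0.06,0,-0.005,1],[0,0.12,0,-0.01,1],[0,0.12,0,-0.01,1],[0,0.12,0,-0.01,1]]' 100; python3 f.py
```

```text
time: 15.65
tool_pos: [557.2, -100.5, 75.1]
tcp_rot: [-179.8, 0.0, 52.4]
ft_force: [-6.1, 7.5, -0.2]
finger_gap: 26.0
grip_force: 102.8
F [ 2.2 -9.4  0.3] T [ 1.66  0.46 -0.79]
155.3810962229488 theta 1.4179121062906672 yaw 1.4725697188478832
```

```bash
python3 -m crank '[[0,0.06,0,0,1],[0,0.12,0,0,1],[0,0.12,0,0,1]]' 100; python3 f.py
```

```text
time: 15.95
tool_pos: [557.5, -100.8, 74.8]
tcp_rot: [-179.7, 0.0, 52.4]
ft_force: [-9.5, 8.2, 0.9]
finger_gap: 26.0
grip_force: 103.2
F [  0.7 -12.5  -0.9] T [ 2.15  0.53 -1.07]
155.36893090519982 theta 1.4211297945357528 yaw 1.472977337075182
```

```bash
python3 -m crank '[[0,0.05,0,0,1],[0,0.1,0,0,1],[0,0.1,0,0,1],[0,0.1,0,0,1],[0,0.1,0,0,1],[0,0.1,0,0,1],[0,0.1,0,0,1],[0,0.1,0,0,1]]' 100; python3 f.py
python3 - <<'E'
from h import *
piv=np.array([658.6,17.2]); s,p,d=snap('wrist'); P=cloud('wrist',s,d);h=cv2.cvtColor(p,cv2.COLOR_RGB2HSV).astype(int);H,S,V=h[...,0],h[...,1],h[...,2]
q=P[...,:2]-piv;r=np.hypot(q[...,0],q[...,1]);a=np.degrees(np.arctan2(q[...,1],q[...,0]))%360
m=((H<8)|(H>172))&(S>130)&(r<65)&(r>35)&(P[...,2]>40)&(a>215);print('ear',np.percentile(a[m],[2,98]))
E
```

```text
time: 16.75
tool_pos: [557.8, -101.1, 74.6]
tcp_rot: [-179.6, 0.1, 52.4]
ft_force: [-11.0, 10.9, 1.3]
finger_gap: 26.0
grip_force: 103.5
F [  1.9 -15.4  -1.2] T [ 2.59  0.63 -1.27]
155.40396392964345 theta 1.4235818891923422 yaw 1.4733340811359994
ear [265.74847394 278.93558713]
```

The pressing force is 15.4 N at the grip, held for over half a second, and the ear angle has stopped changing. The lever is home. Now I relax to the zero-force pose before pulling the bar off.

```bash
python3 -m crank '[[0,-0.25,0,0.01,1],[0,-0.5,0,0.02,1],[0,-0.7,0,0.026,1],[0,-0.7,0,0.026,1]]' 100; python3 f.py
```

```text
time: 17.2
tool_pos: [554.5, -98.8, 75.7]
tcp_rot: [-180.0, 0.0, 50.8]
ft_force: [-1.4, 4.1, -3.4]
finger_gap: 25.7
grip_force: 102.3
F [ 2.3 -3.6  3.4] T [ 0.57  0.04 -0.34]
155.82909219850657 theta 1.3980202984674155 yaw 1.4454427970044925
```

```bash
python3 -m crank '[[0,-0.15,0,0.01,1],[0,-0.25,0,0.02,1],[-0.3,-0.25,0,0.02,1],[-0.6,-0.27,0,0.02,1],[-0.6,-0.27,0,0.02,1]]' 100; python3 f.py
```

```text
time: 17.7
tool_pos: [548.8, -102.4, 76.0]
tcp_rot: [180.0, 0.0, 49.6]
ft_force: [-1.1, 0.2, -2.4]
finger_gap: 25.7
grip_force: 102.2
F [-0.6 -1.   2.4] T [ 0.16 -0.07 -0.12]
162.41210835837987 theta 1.3865620713395586 yaw 1.4248802309411954
```

```bash
python3 -m crank '[[-0.7,-0.02,0,0,1],[-1.4,-0.03,0,0,1],[-2,-0.05,0,0,1],[-2,-0.05,0,0,1]]' 100; python3 f.py
```

```text
time: 18.1
tool_pos: [534.9, -117.6, 75.8]
tcp_rot: [-180.0, 0.0, 49.6]
ft_force: [-0.5, 0.6, -3.2]
finger_gap: 25.8
grip_force: 102.3
F [ 0.1 -0.8  3.2] T [-0.02 -0.02  0.03]
182.96363353679956 theta 1.386701717116618 yaw 1.4243632697849504
```

```bash
python3 -m crank '[[-0.7,-0.02,0,0,1],[-1.4,-0.03,0,0,1],[-2,-0.05,0,0,1],[-2,-0.05,0,0,1]]' 100; python3 f.py
```

```text
time: 18.5
tool_pos: [521.5, -132.3, 75.7]
tcp_rot: [-180.0, 0.0, 49.6]
ft_force: [0.9, 0.3, -3.2]
finger_gap: 26.1
grip_force: 102.3
F [0.8 0.5 3.2] T [-0.01 -0.08  0.02]
202.82367813812448 theta 1.3872846972548705 yaw 1.4246003084142
```

The bar is almost off with no side force. I pull clear and lower it over free worktop.

```bash
python3 -m crank '[[-2,-0.05,0,0,1],[-5,-0.1,0,0,1],[-8,-0.1,0,0,1],[-8,-0.1,1.5,0,1],[-8,-0.1,3,0,1],[-8,-0.1,4,0,1],[-8,-0.1,4.4,0,1],[-8,-0.1,4.4,0,1]]' 100; python3 f.py
```

```text
time: 19.3
tool_pos: [469.3, -191.6, 31.2]
tcp_rot: [-179.9, 0.0, 49.7]
ft_force: [-1.2, -0.0, -2.4]
finger_gap: 25.4
grip_force: 102.4
F [-0.8 -0.9  2.4] T [-0.03 -0.05 -0.04]
281.84434576867443 theta 1.3928553548283493 yaw 1.4256346493992051
```

```bash
python3 -m crank '[[0,0,0.1,0,1],[0,0,0.2,0,1],[0,0,0.2,0,1]]' 100; python3 f.py
```

```text
time: 19.6
tool_pos: [470.0, -192.1, 30.2]
tcp_rot: [180.0, -0.0, 49.7]
ft_force: [0.8, -0.2, -2.6]
finger_gap: 25.9
grip_force: 102.4
F [0.3 0.7 2.6] T [-0.01 -0.07 -0.04]
281.712764933787 theta 1.3958080103274089 yaw 1.4254964670897534
```

```bash
python3 -m crank '[[0,0,0.1,0,1],[0,0,0.2,0,1],[0,0,0.2,0,1]]' 100; python3 f.py
python3 - <<'E'
from h import *
s,p,d=snap('wrist');P=cloud('wrist',s,d);b=P[60:190:20,325];R=Ro.from_euler('xyz',s['tcp_rot'],degrees=True).as_matrix();print(b[:,2].round(1))
E
```

```text
time: 19.9
tool_pos: [470.0, -192.2, 28.7]
tcp_rot: [180.0, -0.0, 49.7]
ft_force: [-3.7, 1.6, 5.3]
finger_gap: 26.2
grip_force: 103.4
F [-1.2 -3.8 -5.3] T [ 0.56 -0.03  0.02]
281.81500626076183 theta 1.3959098939006456 yaw 1.4252672733250478
[25.4 24.6 24.9 25.2 24.6 23.8 25.3]
```

The bar is on the table: there is an upward reaction, and the tube's top is level at about 25 mm. I open, retreat and check.

```bash
python3 -m crank '[[0,0,0,0,3],[0,0,0,0,3.5],[0,0,0,0,4.5],[0,0,0,0,6],[0,0,0,0,8],[0,0,0,0,8],[0,0,-1,0,8],[0,0,-4,0,8],[0,0,-9,0,8],[0,0,-14,0,8],[0,0,-18,0,8],[0,0,-18,0,8],[0,0,-18,0,8]]' 40
python3 - <<'E'
from h import *
s,p,d=snap('wrist');P=cloud('wrist',s,d);z=P[...,2]
print(s['ft_force'],s['tool_pos'])
m=(z>18)&(z<45)&(np.hypot(P[...,0]-500,P[...,1]+157)<130)
m=cv2.morphologyEx(m.astype(np.uint8),cv2.MORPH_OPEN,np.ones((3,3)));k,l,st,c=cv2.connectedComponentsWithStats(m);i=1+st[1:,4].argmax()
q=P[l==i];print(cv2.minAreaRect(q[:,:2].astype(np.float32)),np.percentile(q[:,2],[5,50,95]))
piv=np.array([658.6,17.2])
for n in('side','wrist'):
    s,w,d=snap(n);P=cloud(n,s,d);h=cv2.cvtColor(w,cv2.COLOR_RGB2HSV).astype(int);H,S=h[...,0],h[...,1]
    g=P[...,:2]-piv;r=np.hypot(g[...,0],g[...,1]);a=np.degrees(np.arctan2(g[...,1],g[...,0]))%360
    e=((H<8)|(H>172))&(S>130)&(r<65)&(r>35)&(P[...,2]>40)&(a>215)
    if e.any(): print(n,'ear',np.percentile(a[e],[2,50,98]))
cv2.imwrite('pics/w9.png',p[:,:,::-1])
E
```

```text
time: 21.25
tool_pos: [470.4, -192.4, 209.8]
tcp_rot: [179.8, -0.0, 49.7]
ft_force: [1.0, 0.3, -0.6]
finger_gap: 79.9
grip_force: 0.0
[ 0.95707566  0.32480363 -0.62574899] [ 470.44087728 -192.42532062  209.8117806 ]
((488.5317077636719, -171.87271118164062), (180.0225067138672, 28.07830047607422), 49.85382843017578) [24.11488925 26.39674464 27.93289016]
side ear [266.64788222 270.13475185 275.02631046]
```

View pics/w9.png

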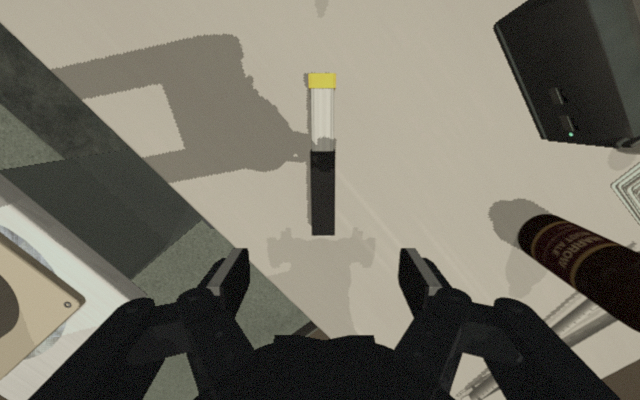

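The bar lies flat, from its mouth at (322,75) to its tail at (323,235): 180 x 28 mm with its top level. The side view still has the ear at its home angle, and bottle 2 is undisturbed at right. I hand in.

```bash
python3 -c "
from bench import hand_in
print(hand_in())"
```

```text
the job is handed in; nothing more can be done
None
```

I handed the job in at about 21 s: the lever was thrown past its dead point and pressed home at about 15 N at the grip, and the bar now lies flat on the worktop clear of the stand; no verdict came back.

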